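# Zero a dial depth gauge and hold it on the bore of a bearing housing

## Task

Check the depth of the wider bore of the bearing housing with the dial depth gauge: lift the gauge out of its wooden rest and first, as a zero check, press it lightly down on top of the bare iron surface plate for a moment, upright and with its bar flat, so that the plate pushes the sprung stem in flush. Then set the gauge over the wider of the housing's two bores, upright, with its bar square across the housing's short way and its stem on the cross scribed in the middle of that bore's floor, and press it down with about 10 N so that the bar sits flat on the housing's face. Finish while still holding and pressing it there: do not let go; go gently, and leave the housing and the other things on the bench where they are.

Things in the scene. Friction and masses are not known exactly. Their poses are not given: they have to be found in the camera images.
- depth_gauge: dial depth gauge, 0.35 kg: a flat steel bar (18 x 100 x 12 mm) with a neck 17 mm wide in its middle that carries a round dial case standing upright. Origin: middle of the bar's underside; y along the bar, z up, x the dial's axis (white face to -x). At the start its bar lies in the rest's groove, origin 52 mm above the bench. A sprung stem sticks out below the bar at the origin
- dial_centre (a point): centre of the gauge's dial case, 51 mm above the bar's underside; axes as the gauge's. The case is 50 mm in diameter and 22 mm thick with flat faces: pinch it from above across the faces (along x) or by its sides (along y). A thin cap, 9 mm wide, stands on its crown up to 85 mm above the bar's underside
- gauge_stem (a joint): how far the gauge's sprung stem is pushed in, m: 0 = 30 mm out below the bar, 0.030 = flush with the bar's underside (stop at 0.033). The spring gives about 1.2 N at 0 and 1.8 N at flush. The bore is 18 mm deep, so the joint reads 0.012 when the bar is seated over it. Pressing forces count the gauge's own weight (3.4 N)
- stem_tip (a point): round tip of the gauge's stem (7 mm thick), on the gauge's z axis, 30 mm below the bar's underside while nothing pushes it
- gauge_rest: wooden block, 70 x 124 x 58 mm, fixed to the bench; along its top (y) runs a groove 28 mm wide and 6 mm deep in which the gauge's bar lies, with a hole of 24 mm through the middle for the stem. Origin: centre of its underside, z up; lift the gauge 40 mm to clear it
- surface_plate: small cast-iron surface plate with a ground steel top 170 x 130 mm (x, y), 48 mm high, two bar grips sticking out at its ends (to 102 mm from the middle along x), fixed. Origin: centre of its underside, z up
- plate_top (a point): centre of the surface plate's flat top, 48 mm above the bench
- housing: steel bearing housing, 2.5 kg, loose on the bench: foot flange 184 x 90 x 12 mm, on it a block 146 x 90 mm whose flat face is 38 mm above the bench, with two blind bores 18 mm deep: a wide one of 40 mm at x = -26 mm, a narrow one of 24 mm at x = +36 mm (both y = 0). Origin: centre of its underside, x along its length, y its short way, z up
- centre_mark (a point): the scribed cross in the middle of the floor of the wide bore, 20 mm above the bench (18 mm below the housing's face); axes as the housing's
- flange: turned steel flange, 85 mm in diameter, 30 mm high, a bystander behind the work at the left
- stepped_shaft: stepped steel shaft standing on end, 35 mm in diameter, 110 mm high, a bystander behind the work
- v_block: steel V block, 45 x 55 x 38 mm, a bystander behind the work at the right
- gear_wheel: gear wheel lying flat, 84 mm in diameter, 26 mm high, a bystander behind the work at the right
- try_square: try square lying flat, 159 x 110 x 16 mm, a bystander at the left

How it is judged:
By the outcome, as a careful person would: the job done as asked, in the order asked, and still so for the second after the job is handed in, while the arm keeps its last pose, push and grip.
It also fails if it takes over 51 s, if anything falls off the work surface, if the arm or the gripper's body presses on something with over 40 N, if the wrist force passes 120 N, or if a joint passes its speed limit or range.

## Robot

A 6-joint arm with a two-finger parallel gripper is mounted at the origin on a cart in front of the work surface, level with it; the furniture and walls round the work are solid. World frame = base frame: x ahead of the robot, y to its left, z up, the work surface at z = 0. Lengths are in m, angles in rad, forces in N, time in s.
With the tool pointing down it reaches from about 0.425 to 0.95 m from the base axis. Payload 3.5 kg.
Tool frame: the origin (TCP) lies between the finger pads; the fingertips stand 25 mm ahead of it and the grasp point (between the pads) lies 6 mm ahead of it (ctrl.finger_overhang is the distance from the TCP to the fingertips, in m); x points along the fingers, y is the direction in which the jaws open and shut, and the axes are right-handed (so a half turn about x gives the same grasp; the last joint's range is limited). The gripper opens to 85 mm and grips with 20 to 120 N. Pads are 22 mm wide; open, the fingers measure 114 mm over their backs; the gripper's body (76 mm by 85 mm) begins 54 mm behind the grasp point. The pads swing forward as they close: fully open they stand 13 mm farther back than shut.
Start: joints at [0.989, 0.286, 1.577, -0, 1.279, -0.15], TCP at [0.282, 0.613, 0.256] pointing down, gripper open.
Joint ranges: [-2.77, 2.77], [-0.9, 2.22], [0.21, 2.48], [-1.53, 4.67], [0.24, 2.81], [-2.84, 2.84]. Speed limits (rad/s): [2.79, 2.79, 3.14, 3.14, 3.14, 3.14].

## Interface

Orientations are given as a unit quaternion [x, y, z, w].
In Python, from plant import ctrl gives the robot as it stands.
- The arm moves only by the tool play_rows, never from a script. Its argument "targets" is a list of rows, each an object with "delta_pos": the shift along the world's x, y, z normalised to -1 to 1, where 1 is 1000 mm, a list of three; "delta_rot": the turn, a rotation vector about the world's x, y, z normalised to -1 to 1, where 1 is pi rad, a list of three; "claw": the finger opening in mm, from 0 to 85.4. In form: [{"delta_pos": [tx, ty, tz], "delta_rot": [wx, wy, wz], "claw": claw}, ...]. A call has 1 to 20 rows; each row is the pose to reach, as a shift and turn from the pose measured when the call began, turning the shorter way round; what a row does not reach only later rows make up. A row lasts 1/12 s, in which the tool goes at most 41.7 mm and 7.16 degrees, less where a joint would pass 70% of its speed; a pose out of reach is approached as far as the arm can. A call with a number of a shift or a turn outside -1 to 1 is refused whole. A call with a gripper value outside its range is refused whole. The fingers move at their own pace and stop on an object; "newtons" is the grip in N (left out, the last holds). Time passes only in rows, so rows that repeat a pose let the fingers close. It gives the time, the measured TCP pose, the force and the opening at its end, in the units of the state.
- ctrl.get_state(): the state, without advancing time (a new reading comes with each control period).
- ctrl.read_camera(name): name is "side" or "top"; returns the picture (420x560x3 uint8, blue, green, red); there is no depth.
- ctrl.calibration(name): a dict with "fx", "fy", "cx", "cy" (pixels), "camera_from_world" (4x4, takes a point from world to camera coordinates). Camera axes: x right, y down, z forward; pixel columns grow to the right and rows downward; lengths in m; the calibration is good to about 2 mm. A picture is of the moment at which its call begins. calibration takes no time and is no camera call.
- ctrl.sign_off(): hands the job in, once; it reports no verdict.
The state is a dict: "time": time; "qpos": joint angles; "dq": joint speeds; "joint_efforts": joint torques, N m; "eef_pos": TCP position; "tcp_rot": TCP orientation; "contact_force": force on the tool from outside, world axes, zero at the start; "wrist_torque": the same for the moment, N m; "opening": opening from 0.0 (shut) to 1.0 (fully open).
Only numpy, scipy, OpenCV 4.12 (cv2) and the standard library are available. Lean on these libraries where they do the work, as an engineer would, in place of code of your own. Each camera call takes 0.05 s, during which the arm holds its last target. There are 200 camera calls.

## Working session

There is one attempt and no reset: what is moved stays moved. The work goes in short steps, Python scripts to look and compute and a tool call to move; the robot and the scene stay as the last step left them, time stands still between calls to the robot, and variables do not carry over. Pictures are saved under pics/ and viewed, about 8 in all and at most 12, crops included, and the job is handed in when it is done.

Besides the shell and the picture viewer there is one more tool, called after ">>>" in YAML: its name, and indented under it one key for each argument. play_rows: Moves the arm, as the interface text tells. Its arguments: {"type":"object","properties":{"targets":{"type":"array"},"newtons":{"type":"number"}},"required":["targets"]}

```bash
mkdir -p pics
cat > h.py <<'E'
import numpy as np, cv2
from plant import ctrl
def ray(cam,u,v):
    c=ctrl.calibration(cam);T=np.array(c["camera_from_world"]);R=T[:3,:3];t=T[:3,3]
    return -R.T@t, R.T@np.array([(u-c["cx"])/c["fx"],(v-c["cy"])/c["fy"],1.])
def onz(cam,u,v,z):
    o,d=ray(cam,u,v);return o+d*(z-o[2])/d[2]
def proj(cam,p):
    c=ctrl.calibration(cam);q=np.array(c["camera_from_world"])@np.r_[p,1]
    return q[0]/q[2]*c["fx"]+c["cx"],q[1]/q[2]*c["fy"]+c["cy"]
E
python3 - <<'E'
from h import *
for n in("top","side"):
    cv2.imwrite(f"pics/{n}0.png",ctrl.read_camera(n)); print(n,ray(n,280,210))
s=ctrl.get_state();print(s)
E
```

```text
top (array([0.33516244, 0.06191696, 1.37638161]), array([ 0.18173187,  0.01414299, -0.98331195]))
side (array([0.50733206, 1.46978478, 0.93661351]), array([ 0.07932754, -0.85656579, -0.51026604]))
{'time': 0.1, 'qpos': array([ 9.88942059e-01,  2.87104739e-01,  1.57803691e+00, -7.38295712e-06,
        1.27860273e+00, -1.49988030e-01]), 'dq': array([ 0.00046884, -0.00176115, -0.0045654 ,  0.00133286, -0.00259831,
       -0.00296634]), 'joint_efforts': array([ 1.56088150e-03, -4.07299662e+01, -2.93699992e+01, -7.83969267e-05,
        3.42014326e-03,  4.36320590e-06]), 'eef_pos': array([0.28219735, 0.61258134, 0.25506358]), 'tcp_rot': array([ 0.15079187,  0.6909552 , -0.15221443,  0.69041545]), 'contact_force': array([-0.27623882, -0.36200606,  0.49024531]), 'wrist_torque': array([0.05898289, 0.01984682, 0.00957803]), 'opening': 1.0025182746410264}
```

View pics/top0.png

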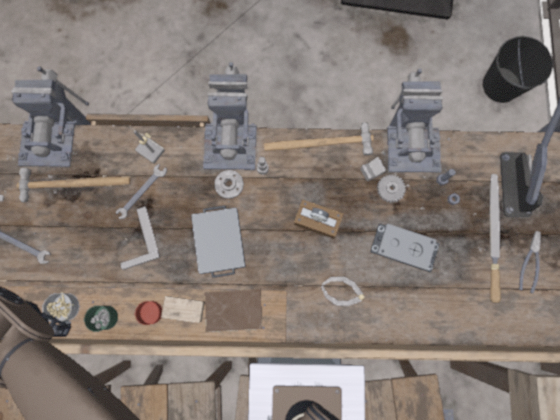

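View pics/side0.png

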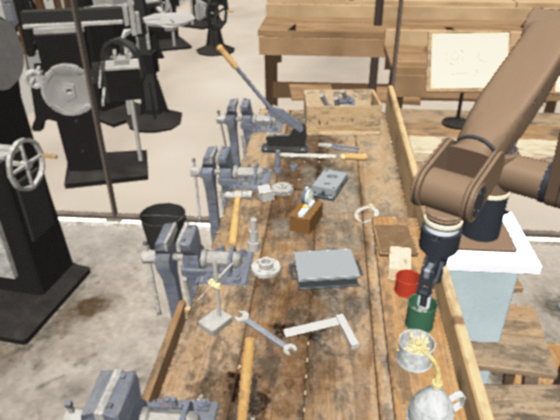

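The top view shows the plate at about (218,240), the rest with the gauge at (319,218) and the housing at (405,247), with its wide bore probably on the left at about (397,247). Next I'll zoom in.

Run:
```python
from h import *
t=cv2.imread("pics/top0.png");s=cv2.imread("pics/side0.png")
z=lambda i,x,y,w,h,f:cv2.resize(i[y:y+h,x:x+w],None,fx=f,fy=f,interpolation=cv2.INTER_CUBIC)
a=np.hstack([z(t,285,190,70,60,5.7142857),z(t,365,215,80,60,5)[:,:400]][0:2]) if 0 else None
A=cv2.resize(t[190:250,285:355],(350,300),interpolation=cv2.INTER_CUBIC)
B=cv2.resize(t[215:275,365:445],(400,300),interpolation=cv2.INTER_CUBIC)
C=cv2.resize(t[200:280,180:255],(350,300),interpolation=cv2.INTER_CUBIC) 
D=cv2.resize(s[175:235,280:360],(400,300),interpolation=cv2.INTER_CUBIC)
cv2.imwrite("pics/z0.png",np.vstack([np.hstack([A,B]),np.hstack([C,D])]))
```

```text
(no output)
```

View pics/z0.png

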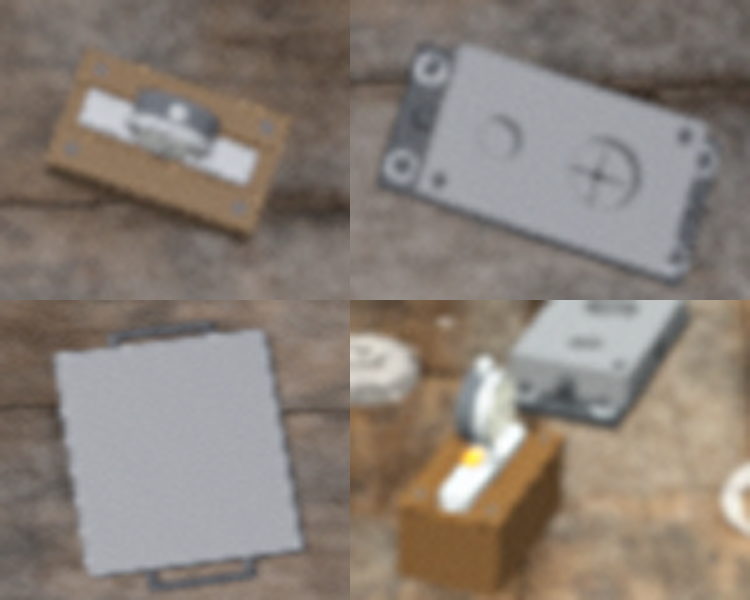

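The wide bore with the scribed cross is at zoom (600,175), which is about (415,250) in the top image. The narrow bore is to its left. The dial's dark back faces +x, the white face faces -x, and the bar runs along zoom (82,108)-(257,167). Next I'll measure by masks and edges.

Run:
```python
from h import *
ims=[ctrl.read_camera("top").astype(float) for _ in range(4)]
im=np.mean(ims,0).astype(np.uint8);cv2.imwrite("pics/avg.png",im)
F=4
def up(x,y,w,h): return cv2.resize(im[y:y+h,x:x+w],None,fx=F,fy=F,interpolation=cv2.INTER_CUBIC)
def rect(mask,x,y):
    cs,_=cv2.findContours(mask,cv2.RETR_EXTERNAL,cv2.CHAIN_APPROX_NONE)
    c=max(cs,key=cv2.contourArea);b=cv2.boxPoints(cv2.minAreaRect(c))
    return (b+.5)/F-.5+[x,y]
def show(n,b,z):
    P=np.array([onz("top",u,v,z)[:2] for u,v in b]);e=P[1]-P[0],P[2]-P[1]
    L=e[0] if np.linalg.norm(e[0])>np.linalg.norm(e[1]) else e[1]
    if L[1]<0:L=-L
    print(n,"px",b.mean(0).round(1),"c",P.mean(0).round(4),"sides",[round(np.linalg.norm(k),4) for k in e],"yaw of long",round(np.degrees(np.arctan2(L[1],L[0])),2))
x,y=285,190;a=up(x,y,70,60);h=cv2.cvtColor(a,cv2.COLOR_BGR2HSV)
m=cv2.inRange(h,(0,95,90),(25,255,255));k=np.ones((25,25),np.uint8)
cv2.imwrite("pics/m_rest.png",m);show("rest",rect(cv2.morphologyEx(m,cv2.MORPH_CLOSE,k),x,y),.058)
m=cv2.inRange(a,(165,165,165),(255,255,255));show("bar",rect(m,x,y),.064);M1=m
x,y=365,215;a=up(x,y,80,60);g=cv2.cvtColor(a,cv2.COLOR_BGR2GRAY);M0=m
h=cv2.cvtColor(a,cv2.COLOR_BGR2HSV)
m=((g>125)&(h[...,1]<40)).astype(np.uint8)*255
m=cv2.morphologyEx(m,cv2.MORPH_OPEN,np.ones((41,41),np.uint8)) if 0 else m
m=cv2.morphologyEx(cv2.morphologyEx(m,cv2.MORPH_CLOSE,np.ones((15,15),np.uint8)),cv2.MORPH_OPEN,np.ones((45,45),np.uint8))
show("housing face",rect(m,x,y),.038);M2=m
x,y=180,200;a=up(x,y,75,80);g=cv2.cvtColor(a,cv2.COLOR_BGR2GRAY);h=cv2.cvtColor(a,cv2.COLOR_BGR2HSV)
m=((g>125)&(h[...,1]<40)).astype(np.uint8)*255
m=cv2.morphologyEx(m,cv2.MORPH_OPEN,np.ones((25,25),np.uint8));show("plate",rect(m,x,y),.048)
print("cross",onz("top",414.6,249.7,.02))
a2=up(365,215,80,60)
W=np.zeros((320,920),np.uint8)
W[:240,:280]=M1;W[:240,290:610]=M2;W[:320,615:915]=m
W=cv2.cvtColor(W[:, :915],cv2.COLOR_GRAY2BGR)
big=cv2.resize(im[228:274,390:440],None,fx=8,fy=8,interpolation=cv2.INTER_CUBIC)
r=cv2.resize(im[190:250,285:355],None,fx=5,fy=5,interpolation=cv2.INTER_CUBIC)
o=np.zeros((640,800,3),np.uint8)[:600];W=cv2.resize(W,(780,270));o[:270,:780]=W;o[230+45:600,:400]=big[:325];o[280:580,420:770]=r
cv2.imwrite("pics/z1.png",o)
```

```text
rest px [330.2 234.8] c [ 0.5101 -0.0619] sides [np.float64(0.0027), np.float64(0.0195)] yaw of long 73.65
bar px [312.8 213.6] c [ 0.569  -0.0121] sides [np.float64(0.0235), np.float64(0.0674)] yaw of long 80.76
housing face px [406.2 250.2] c [ 0.4727 -0.2802] sides [np.float64(0.1375), np.float64(0.1616)] yaw of long 90.95
plate px [217.  240.2] c [0.4916 0.2582] sides [np.float64(0.1362), np.float64(0.1739)] yaw of long 9.75
cross [ 0.47586338 -0.30892986  0.02      ]
```

View pics/z1.png

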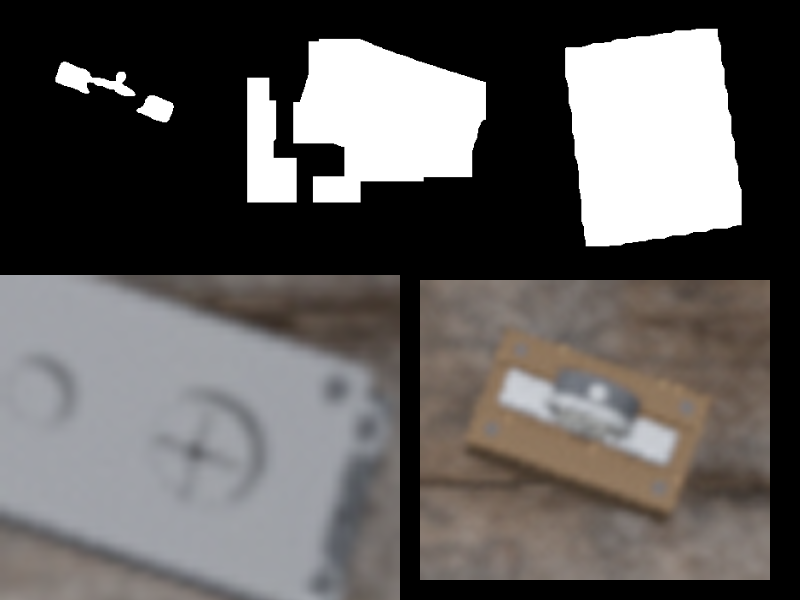

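Run:
```python
from h import *
im=cv2.imread("pics/avg.png");F=4
x,y=285,190;a=cv2.resize(im[y:y+60,x:x+70],None,fx=F,fy=F,interpolation=cv2.INTER_CUBIC)
for th in(150,165,180):
    m=cv2.inRange(a,(th,)*3,(255,)*3);m[:,95:165]=0
    n,l,st,_=cv2.connectedComponentsWithStats(m)
    m[:]=np.isin(l,[i for i in range(1,n) if st[i,4]>200])*255
    b=(cv2.boxPoints(cv2.minAreaRect(cv2.findNonZero(m)))+.5)/F-.5+[x,y]
    P=np.array([onz("top",u,v,.064)[:2] for u,v in b]);e=P[1]-P[0],P[2]-P[1];L=max(e,key=np.linalg.norm)
    print("bar",th,b.mean(0).round(2),P.mean(0).round(4),[round(np.linalg.norm(k),4) for k in e],np.degrees(np.arctan2(*(L*np.sign(L[1]))[::-1])).round(2))
g=cv2.GaussianBlur(cv2.cvtColor(im,cv2.COLOR_BGR2GRAY).astype(float),(0,0),.8)
def edge(p,q,sgn):
    p,q=np.array(p,float),np.array(q,float);d=(q-p)/np.linalg.norm(q-p);n=np.array([-d[1],d[0]]);pts=[]
    for t in np.linspace(.06,.94,40):
        c=p+t*(q-p);s=np.arange(-4,4.01,.2);xy=(c+s[:,None]*n).astype(np.float32)
        v=cv2.remap(g.astype(np.float32),xy[:,0:1],xy[:,1:2],cv2.INTER_CUBIC).ravel()
        pts.append(c+s[np.argmax(sgn*np.gradient(v))]*n)
    return cv2.fitLine(np.array(pts,np.float32),cv2.DIST_HUBER,0,.01,.01).ravel()
for nm,p,q,sg in(("far",(388,224),(437,239.5),1),("near",(380,253),(431,271),-1)):
    l=edge(p,q,sg);A=[onz("top",l[2]+k*l[0],l[3]+k*l[1],.038)[:2] for k in(-20,20)]
    D=A[0]-A[1];print(nm,l.round(2),"yaw",np.degrees(np.arctan2(D[1],D[0])).round(2),A)
    u=D/np.linalg.norm(D);n=np.array([-u[1],u[0]])
    c=onz("top",414.2,249.6,.02);print(" cross",c[:2].round(4),"dist from edge",(n@(c[:2]-A[0])).round(4))
# wide bore rim check
```

```text
bar 150 [318.13 216.95] [ 0.5596 -0.0273] [np.float64(0.0208), np.float64(0.1023)] 69.59
bar 165 [318.11 216.93] [ 0.5596 -0.0272] [np.float64(0.0195), np.float64(0.1009)] 69.52
bar 180 [318.06 216.83] [ 0.5599 -0.0271] [np.float64(0.0175), np.float64(0.0991)] 69.52
far [9.5000e-01 3.1000e-01 4.1367e+02 2.3189e+02] yaw 72.38 [array([ 0.54222862, -0.24914255]), array([ 0.50802896, -0.35682501])]
 cross [ 0.4761 -0.3078] dist from edge 0.0452
near [9.5000e-01 3.2000e-01 4.0615e+02 2.6236e+02] yaw 72.21 [array([ 0.45478616, -0.22559052]), array([ 0.4206903, -0.3318322])]
 cross [ 0.4761 -0.3078] dist from edge -0.0454
```

>>> play_rows:
  targets:
    - {"delta_pos": [0.02, -0.04, 0], "delta_rot": [0, 0, -0.03], "claw": 85}
    - {"delta_pos": [0.2775, -0.64, -0.02], "delta_rot": [0, 0, -0.4767], "claw": 85}
    - {"delta_pos": [0.2775, -0.64, -0.02], "delta_rot": [0, 0, -0.4767], "claw": 85}
    - {"delta_pos": [0.2775, -0.64, -0.02], "delta_rot": [0, 0, -0.4767], "claw": 85}
    - {"delta_pos": [0.2775, -0.64, -0.02], "delta_rot": [0, 0, -0.4767], "claw": 85}
    - {"delta_pos": [0.2775, -0.64, -0.02], "delta_rot": [0, 0, -0.4767], "claw": 85}
    - {"delta_pos": [0.2775, -0.64, -0.02], "delta_rot": [0, 0, -0.4767], "claw": 85}
    - {"delta_pos": [0.2775, -0.64, -0.02], "delta_rot": [0, 0, -0.4767], "claw": 85}
    - {"delta_pos": [0.2775, -0.64, -0.02], "delta_rot": [0, 0, -0.4767], "claw": 85}
    - {"delta_pos": [0.2775, -0.64, -0.02], "delta_rot": [0, 0, -0.4767], "claw": 85}
    - {"delta_pos": [0.2775, -0.64, -0.02], "delta_rot": [0, 0, -0.4767], "claw": 85}
    - {"delta_pos": [0.2775, -0.64, -0.02], "delta_rot": [0, 0, -0.4767], "claw": 85}
    - {"delta_pos": [0.2775, -0.64, -0.02], "delta_rot": [0, 0, -0.4767], "claw": 85}
    - {"delta_pos": [0.2775, -0.64, -0.02], "delta_rot": [0, 0, -0.4767], "claw": 85}
    - {"delta_pos": [0.2775, -0.64, -0.02], "delta_rot": [0, 0, -0.4767], "claw": 85}
    - {"delta_pos": [0.2775, -0.64, -0.02], "delta_rot": [0, 0, -0.4767], "claw": 85}
    - {"delta_pos": [0.2775, -0.64, -0.02], "delta_rot": [0, 0, -0.4767], "claw": 85}
    - {"delta_pos": [0.2775, -0.64, -0.02], "delta_rot": [0, 0, -0.4767], "claw": 85}
    - {"delta_pos": [0.2775, -0.64, -0.02], "delta_rot": [0, 0, -0.4767], "claw": 85}
    - {"delta_pos": [0.2775, -0.64, -0.02], "delta_rot": [0, 0, -0.4767], "claw": 85}

```text
time: 1.97
eef_pos: [0.5595, -0.0268, 0.2356]
tcp_rot: [-0.581, -0.403, 0.581, -0.402]
contact_force: [0.8, 0.3, 0.1]
opening: 0.992
```

```bash
cat >> h.py <<'E'
from scipy.spatial.transform import Rotation as Ro
def goal(p,yaw):
    """shift and turn (normalised) to TCP p with tool down, tool y at yaw deg"""
    s=ctrl.get_state();y=np.radians(yaw);ty=np.array([np.cos(y),np.sin(y),0]);tx=np.array([0,0,-1.])
    R=Ro.from_matrix(np.c_[tx,ty,np.cross(tx,ty)]);C=Ro.from_quat(s["tcp_rot"])
    print("t",round(s["time"],2),"pos",s["eef_pos"].round(4),"F",s["contact_force"].round(1),"T",s["wrist_torque"].round(2),"open",round(s["opening"]*85.4,1),"q6",round(s["qpos"][5],2))
    print(" dpos",(np.array(p)-s["eef_pos"]).round(4),"drot",((R*C.inv()).as_rotvec()/np.pi).round(4))
E
python3 -c "
from h import *
goal([.5597,-.0272,.107],-20.5)"
```

```text
t 1.97 pos [ 0.5595 -0.0268  0.2356] F [0.8 0.3 0.1] T [-0.01  0.07 -0.01] open 84.7 q6 0.13
 dpos [ 0.0002 -0.0004 -0.1286] drot [-0.0003 -0.0004  0.0004]
```

>>> play_rows:
  targets:
    - {"delta_pos": [0, 0, -0.03], "delta_rot": [0, 0, 0], "claw": 60}
    - {"delta_pos": [0, 0, -0.06], "delta_rot": [0, 0, 0], "claw": 60}
    - {"delta_pos": [0, 0, -0.085], "delta_rot": [0, 0, 0], "claw": 60}
    - {"delta_pos": [0, 0, -0.105], "delta_rot": [0, 0, 0], "claw": 60}
    - {"delta_pos": [0, 0, -0.12], "delta_rot": [0, 0, 0], "claw": 60}
    - {"delta_pos": [0, 0, -0.1286], "delta_rot": [0, 0, 0], "claw": 60}
    - {"delta_pos": [0, 0, -0.1286], "delta_rot": [0, 0, 0], "claw": 60}
    - {"delta_pos": [0, 0, -0.1286], "delta_rot": [0, 0, 0], "claw": 60}
    - {"delta_pos": [0, 0, -0.1286], "delta_rot": [0, 0, 0], "claw": 60}

```text
time: 2.72
eef_pos: [0.5604, -0.0264, 0.1085]
tcp_rot: [0.581, 0.403, -0.581, 0.403]
contact_force: [0.1, 0.5, 0.3]
opening: 0.7
```

```bash
python3 -c "
from h import *
goal([.5597,-.0272,.107],-20.5)
a=cv2.resize(ctrl.read_camera('top')[180:255,275:365],(450,375),interpolation=2);b=cv2.resize(ctrl.read_camera('side')[165:240,270:340],(350,375),interpolation=2)
cv2.imwrite('pics/g0.png',np.hstack([a,b]))"
```

```text
t 2.72 pos [ 0.5604 -0.0264  0.1085] F [0.1 0.5 0.3] T [-0.   -0.   -0.02] open 59.8 q6 0.13
 dpos [-0.0007 -0.0008 -0.0015] drot [-0.0002  0.0004  0.0001]
```

View pics/g0.png

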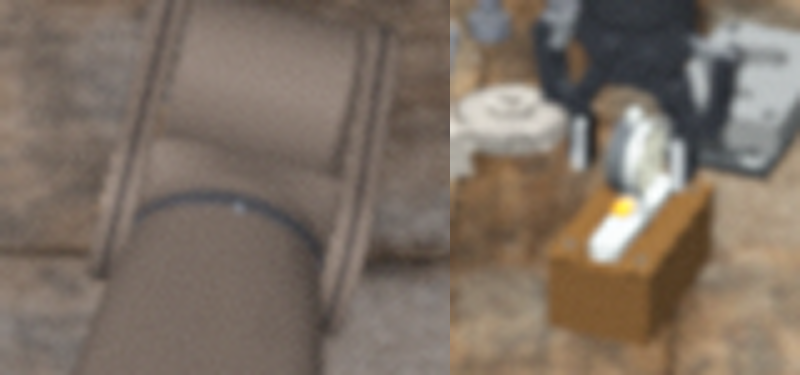

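Side view: the finger pads straddle the dial, at (580,140) and (677,165) in the crop, with the case between them. The arm hides the top view. Closing now.

>>> play_rows:
  targets:
    - {"delta_pos": [-0.0007, -0.0008, -0.0015], "delta_rot": [0, 0, 0], "claw": 40}
    - {"delta_pos": [-0.0007, -0.0008, -0.0015], "delta_rot": [0, 0, 0], "claw": 26}
    - {"delta_pos": [-0.0007, -0.0008, -0.0015], "delta_rot": [0, 0, 0], "claw": 26}
    - {"delta_pos": [-0.0007, -0.0008, -0.0015], "delta_rot": [0, 0, 0], "claw": 24}
    - {"delta_pos": [-0.0007, -0.0008, -0.0015], "delta_rot": [0, 0, 0], "claw": 22}
    - {"delta_pos": [-0.0007, -0.0008, -0.0015], "delta_rot": [0, 0, 0], "claw": 10}
    - {"delta_pos": [-0.0007, -0.0008, -0.0015], "delta_rot": [0, 0, 0], "claw": 10}
    - {"delta_pos": [-0.0007, -0.0008, -0.0015], "delta_rot": [0, 0, 0], "claw": 10}
    - {"delta_pos": [-0.0007, -0.0008, -0.0015], "delta_rot": [0, 0, 0], "claw": 10}
    - {"delta_pos": [-0.0007, -0.0008, -0.0015], "delta_rot": [0, 0, 0], "claw": 10}
  newtons: 60

```text
time: 3.65
eef_pos: [0.5598, -0.0276, 0.1074]
tcp_rot: [0.582, 0.403, -0.581, 0.403]
contact_force: [-2.4, 0.1, 3.3]
opening: 0.248
```

```bash
python3 -c "
from h import *
goal([.5597,-.0272,.107],-20.5)"
```

```text
t 3.65 pos [ 0.5598 -0.0276  0.1074] F [-2.4  0.1  3.3] T [0.03 0.39 0.03] open 21.2 q6 0.13
 dpos [-0.0001  0.0004 -0.0004] drot [-0.0001  0.0004  0.0002]
```

>>> play_rows:
  targets:
    - {"delta_pos": [0, 0, 0.004], "delta_rot": [0, 0, 0], "claw": 10}
    - {"delta_pos": [0, 0, 0.012], "delta_rot": [0, 0, 0], "claw": 10}
    - {"delta_pos": [0, 0, 0.022], "delta_rot": [0, 0, 0], "claw": 10}
    - {"delta_pos": [0, 0, 0.034], "delta_rot": [0, 0, 0], "claw": 10}
    - {"delta_pos": [0, 0, 0.046], "delta_rot": [0, 0, 0], "claw": 10}
    - {"delta_pos": [0, 0, 0.058], "delta_rot": [0, 0, 0], "claw": 10}
    - {"delta_pos": [0, 0, 0.068], "delta_rot": [0, 0, 0], "claw": 10}
    - {"delta_pos": [0, 0, 0.076], "delta_rot": [0, 0, 0], "claw": 10}
    - {"delta_pos": [0, 0, 0.08], "delta_rot": [0, 0, 0], "claw": 10}
    - {"delta_pos": [0, 0, 0.08], "delta_rot": [0, 0, 0], "claw": 10}
    - {"delta_pos": [0, 0, 0.08], "delta_rot": [0, 0, 0], "claw": 10}

```text
time: 4.57
eef_pos: [0.5597, -0.0276, 0.1874]
tcp_rot: [0.582, 0.403, -0.581, 0.403]
contact_force: [-0.2, 0.8, -4.1]
opening: 0.251
```

```bash
python3 -c "
from h import *
goal([.4916,.2582,.1874],-20.5)
a=cv2.resize(ctrl.read_camera('side')[130:230,250:350],(600,600),interpolation=2)
cv2.imwrite('pics/l0.png',a)"
```

```text
t 4.57 pos [ 0.5597 -0.0276  0.1874] F [-0.2  0.8 -4.1] T [-0.03  0.05  0.01] open 21.4 q6 0.13
 dpos [-0.0681  0.2858  0.    ] drot [-0.0001  0.0004  0.0002]
```

View pics/l0.png

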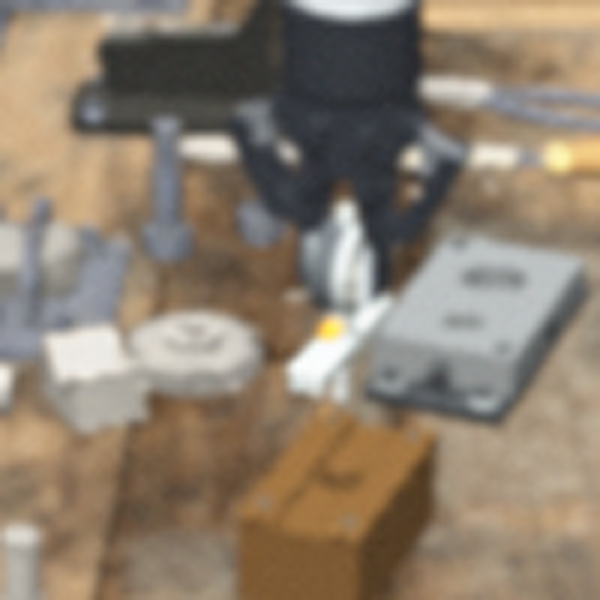

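The gauge is lifted clear in the side view: the bar is at (340,350), the stem is visible below it, and the rest is empty. Moving over the plate.

>>> play_rows:
  targets:
    - {"delta_pos": [-0.002, 0.01, 0], "delta_rot": [0, 0, 0], "claw": 10}
    - {"delta_pos": [-0.007, 0.03, 0], "delta_rot": [0, 0, 0], "claw": 10}
    - {"delta_pos": [-0.013, 0.055, 0], "delta_rot": [0, 0, 0], "claw": 10}
    - {"delta_pos": [-0.019, 0.08, 0], "delta_rot": [0, 0, 0], "claw": 10}
    - {"delta_pos": [-0.025, 0.105, 0], "delta_rot": [0, 0, 0], "claw": 10}
    - {"delta_pos": [-0.031, 0.13, 0], "delta_rot": [0, 0, 0], "claw": 10}
    - {"delta_pos": [-0.037, 0.155, 0], "delta_rot": [0, 0, 0], "claw": 10}
    - {"delta_pos": [-0.043, 0.18, 0], "delta_rot": [0, 0, 0], "claw": 10}
    - {"delta_pos": [-0.049, 0.205, 0], "delta_rot": [0, 0, 0], "claw": 10}
    - {"delta_pos": [-0.055, 0.23, 0], "delta_rot": [0, 0, 0], "claw": 10}
    - {"delta_pos": [-0.061, 0.255, 0], "delta_rot": [0, 0, 0], "claw": 10}
    - {"delta_pos": [-0.065, 0.272, 0], "delta_rot": [0, 0, 0], "claw": 10}
    - {"delta_pos": [-0.0675, 0.282, -0.005], "delta_rot": [0, 0, 0], "claw": 10}
    - {"delta_pos": [-0.068, 0.286, -0.015], "delta_rot": [0, 0, 0], "claw": 10}
    - {"delta_pos": [-0.068, 0.286, -0.03], "delta_rot": [0, 0, 0], "claw": 10}
    - {"delta_pos": [-0.068, 0.286, -0.04], "delta_rot": [0, 0, 0], "claw": 10}
    - {"delta_pos": [-0.068, 0.286, -0.045], "delta_rot": [0, 0, 0], "claw": 10}
    - {"delta_pos": [-0.068, 0.286, -0.045], "delta_rot": [0, 0, 0], "claw": 10}

```text
time: 6.12
eef_pos: [0.4901, 0.2574, 0.1391]
tcp_rot: [-0.58, -0.403, 0.583, -0.402]
contact_force: [-1.2, 0.7, -4.4]
opening: 0.253
```

```bash
python3 -c "
from h import *
goal([.4916,.2582,.1034],-20.5)
for _ in range(3): s=ctrl.get_state()['contact_force'];ctrl.read_camera('top');print(s)"
```

```text
t 6.12 pos [0.4901 0.2574 0.1391] F [-1.2  0.7 -4.4] T [-0.02  0.09 -0.  ] open 21.6 q6 0.66
 dpos [ 0.0015  0.0008 -0.0357] drot [ 0.0004 -0.0015  0.0006]
[-1.24527279  0.71013007 -4.36111713]
[ 0.0530984  -0.16847992 -3.49755179]
[ 0.14746223  0.06607653 -4.43984411]
```

>>> play_rows:
  targets:
    - {"delta_pos": [0.0015, 0.0008, -0.004], "delta_rot": [0.0004, -0.0015, 0.0006], "claw": 10}
    - {"delta_pos": [0.0015, 0.0008, -0.008], "delta_rot": [0.0004, -0.0015, 0.0006], "claw": 10}
    - {"delta_pos": [0.0015, 0.0008, -0.012], "delta_rot": [0.0004, -0.0015, 0.0006], "claw": 10}
    - {"delta_pos": [0.0015, 0.0008, -0.016], "delta_rot": [0.0004, -0.0015, 0.0006], "claw": 10}
    - {"delta_pos": [0.0015, 0.0008, -0.02], "delta_rot": [0.0004, -0.0015, 0.0006], "claw": 10}
    - {"delta_pos": [0.0015, 0.0008, -0.024], "delta_rot": [0.0004, -0.0015, 0.0006], "claw": 10}
    - {"delta_pos": [0.0015, 0.0008, -0.028], "delta_rot": [0.0004, -0.0015, 0.0006], "claw": 10}
    - {"delta_pos": [0.0015, 0.0008, -0.031], "delta_rot": [0.0004, -0.0015, 0.0006], "claw": 10}
    - {"delta_pos": [0.0015, 0.0008, -0.033], "delta_rot": [0.0004, -0.0015, 0.0006], "claw": 10}
    - {"delta_pos": [0.0015, 0.0008, -0.034], "delta_rot": [0.0004, -0.0015, 0.0006], "claw": 10}
    - {"delta_pos": [0.0015, 0.0008, -0.034], "delta_rot": [0.0004, -0.0015, 0.0006], "claw": 10}
    - {"delta_pos": [0.0015, 0.0008, -0.034], "delta_rot": [0.0004, -0.0015, 0.0006], "claw": 10}

```text
time: 7.27
eef_pos: [0.4933, 0.2589, 0.1082]
tcp_rot: [0.583, 0.403, -0.579, 0.404]
contact_force: [0.1, 0.3, -2.5]
opening: 0.25
```

```bash
python3 -c "
from h import *
goal([.4916,.2582,.1034],-20.5)"
```

```text
t 7.27 pos [0.4933 0.2589 0.1082] F [ 0.1  0.3 -2.5] T [ 0.01 -0.04 -0.04] open 21.4 q6 0.66
 dpos [-0.0017 -0.0007 -0.0048] drot [-0.0006  0.0016 -0.0001]
```

```bash
python3 -c "
from h import *
for i in range(8):
  goal([.4916,.2582,.1034],-20.5); ctrl.read_camera('top')"
```

```text
t 7.27 pos [0.4933 0.2589 0.1082] F [ 0.1  0.3 -2.5] T [ 0.01 -0.04 -0.04] open 21.4 q6 0.66
 dpos [-0.0017 -0.0007 -0.0048] drot [-0.0006  0.0016 -0.0001]
t 7.32 pos [0.4933 0.2589 0.1082] F [ 0.5 -0.8 -2. ] T [-0.02 -0.05 -0.01] open 21.1 q6 0.66
 dpos [-0.0017 -0.0007 -0.0048] drot [-0.0006  0.0016 -0.0001]
t 7.37 pos [0.4933 0.2589 0.1083] F [ 0.2  0.7 -1.2] T [ 0.06 -0.04  0.  ] open 21.4 q6 0.66
 dpos [-0.0017 -0.0007 -0.0049] drot [-0.0006  0.0016 -0.0001]
t 7.42 pos [0.4933 0.2589 0.1083] F [ 0.2 -1.5 -2.3] T [ 0.04 -0.01 -0.01] open 21.2 q6 0.66
 dpos [-0.0017 -0.0007 -0.0049] drot [-0.0006  0.0016 -0.0001]
t 7.47 pos [0.4933 0.2589 0.1082] F [-0.7  0.6 -1. ] T [0.   0.03 0.01] open 21.3 q6 0.66
 dpos [-0.0017 -0.0007 -0.0048] drot [-0.0006  0.0016 -0.0001]
t 7.52 pos [0.4933 0.2589 0.1082] F [-0.1  0.2 -2.1] T [0.   0.   0.04] open 21.5 q6 0.66
 dpos [-0.0017 -0.0007 -0.0048] drot [-0.0006  0.0016 -0.0001]
t 7.57 pos [0.4933 0.2589 0.1082] F [-0.7  0.1 -1. ] T [-0.01  0.01 -0.04] open 21.0 q6 0.66
 dpos [-0.0017 -0.0007 -0.0048] drot [-0.0006  0.0016 -0.0001]
t 7.62 pos [0.4933 0.2589 0.1082] F [-0.7  0.2 -2.4] T [ 0.    0.01 -0.06] open 21.2 q6 0.66
 dpos [-0.0017 -0.0007 -0.0048] drot [-0.0006  0.0017 -0.0001]
```

>>> play_rows:
  targets:
    - {"delta_pos": [-0.001, 0, -0.001], "delta_rot": [-0.0006, 0.0016, 0], "claw": 10}
    - {"delta_pos": [-0.0015, 0, -0.002], "delta_rot": [-0.0006, 0.0016, 0], "claw": 10}
    - {"delta_pos": [-0.0015, 0, -0.003], "delta_rot": [-0.0006, 0.0016, 0], "claw": 10}
    - {"delta_pos": [-0.0015, 0, -0.004], "delta_rot": [-0.0006, 0.0016, 0], "claw": 10}
    - {"delta_pos": [-0.0015, 0, -0.004], "delta_rot": [-0.0006, 0.0016, 0], "claw": 10}
    - {"delta_pos": [-0.0015, 0, -0.004], "delta_rot": [-0.0006, 0.0016, 0], "claw": 10}
    - {"delta_pos": [-0.0015, 0, -0.004], "delta_rot": [-0.0006, 0.0016, 0], "claw": 10}

```text
time: 8.25
eef_pos: [0.4919, 0.259, 0.1042]
tcp_rot: [0.581, 0.403, -0.581, 0.403]
contact_force: [1.3, 0.3, -1.6]
opening: 0.249
```

```bash
cat >> h.py <<'E'
def avg(n=6):
    f=[]
    for i in range(n): s=ctrl.get_state();f.append(np.r_[s["contact_force"],s["wrist_torque"]]);ctrl.read_camera("side")
    print("avgF",np.mean(f,0).round(2))
E
python3 -c "
from h import *
avg()
goal([.4916,.2582,.1034],-20.5)"
```

```text
avgF [ 1.03  0.08 -1.64  0.03 -0.24 -0.02]
t 8.55 pos [0.4919 0.2589 0.1043] F [ 0.3 -0.5 -1. ] T [ 0.07 -0.23  0.02] open 21.4 q6 0.66
 dpos [-0.0003 -0.0007 -0.0009] drot [-0.0001  0.0001 -0.0001]
```

>>> play_rows:
  targets:
    - {"delta_pos": [0, 0, -0.0005], "delta_rot": [0, 0, 0], "claw": 10}
    - {"delta_pos": [0, 0, -0.001], "delta_rot": [0, 0, 0], "claw": 10}
    - {"delta_pos": [0, 0, -0.001], "delta_rot": [0, 0, 0], "claw": 10}
    - {"delta_pos": [0, 0, -0.001], "delta_rot": [0, 0, 0], "claw": 10}
    - {"delta_pos": [0, 0, -0.001], "delta_rot": [0, 0, 0], "claw": 10}

```text
time: 8.97
eef_pos: [0.492, 0.259, 0.1036]
tcp_rot: [0.581, 0.403, -0.581, 0.403]
contact_force: [0.2, 0.2, 1.8]
opening: 0.255
```

```bash
python3 -c "
from h import *
avg()
goal([.4916,.2582,.1034],-20.5)"
```

```text
avgF [-0.27 -0.51  2.22 -0.06  0.01 -0.  ]
t 9.27 pos [0.4921 0.259  0.1036] F [-0.4 -0.7  1.6] T [-0.05  0.02 -0.04] open 21.6 q6 0.66
 dpos [-0.0005 -0.0008 -0.0002] drot [-0.0001  0.0002 -0.0001]
```

>>> play_rows:
  targets:
    - {"delta_pos": [0, 0, -0.0005], "delta_rot": [0, 0, 0], "claw": 10}
    - {"delta_pos": [0, 0, -0.0006], "delta_rot": [0, 0, 0], "claw": 10}
    - {"delta_pos": [0, 0, -0.0006], "delta_rot": [0, 0, 0], "claw": 10}
    - {"delta_pos": [0, 0, -0.0006], "delta_rot": [0, 0, 0], "claw": 10}
    - {"delta_pos": [0, 0, -0.0006], "delta_rot": [0, 0, 0], "claw": 10}
    - {"delta_pos": [0, 0, -0.0006], "delta_rot": [0, 0, 0], "claw": 10}

```text
time: 9.77
eef_pos: [0.4921, 0.259, 0.1034]
tcp_rot: [0.581, 0.403, -0.581, 0.403]
contact_force: [-1.1, -1.1, 5.2]
opening: 0.251
```

```bash
python3 -c "
from h import *
avg(10)
goal([.4916,.2582,.1034],-20.5)
cv2.imwrite('pics/p0.png',cv2.resize(ctrl.read_camera('side')[200:300,270:390],(720,600),interpolation=2))"
```

```text
avgF [-1.18 -0.83  5.   -0.12  0.26  0.02]
t 10.27 pos [0.4921 0.259  0.1034] F [-1.5 -1.1  5.7] T [-0.17  0.21  0.  ] open 21.3 q6 0.66
 dpos [-0.0005 -0.0008 -0.    ] drot [-0.      0.0002 -0.0001]
```

View pics/p0.png

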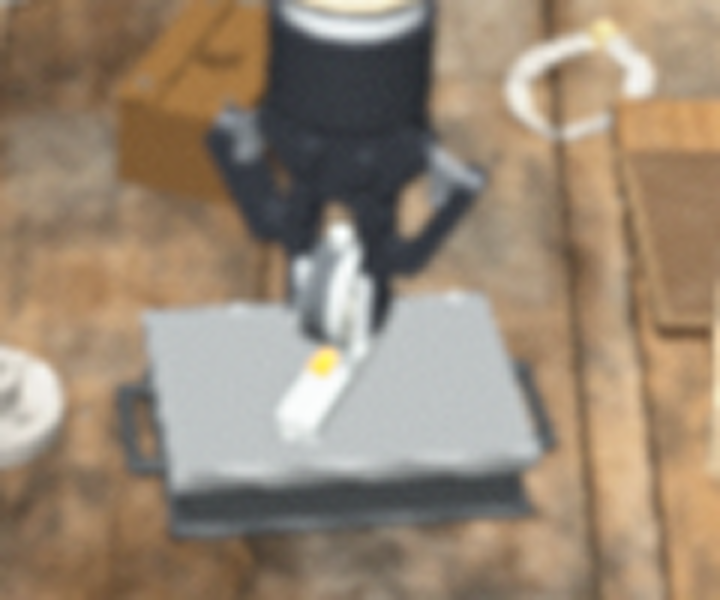

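The side view shows the bar flat on the plate at about (320,390), upright, at a total of about 9 N, and z matches flush. The zero check is done. Lift and transfer next.

>>> play_rows:
  targets:
    - {"delta_pos": [0, 0, 0.003], "delta_rot": [0, 0, 0], "claw": 10}
    - {"delta_pos": [0, 0, 0.01], "delta_rot": [0, 0, 0], "claw": 10}
    - {"delta_pos": [0, 0, 0.02], "delta_rot": [0, 0, 0], "claw": 10}
    - {"delta_pos": [0, 0, 0.035], "delta_rot": [0, 0, 0], "claw": 10}
    - {"delta_pos": [0, 0, 0.05], "delta_rot": [0, 0, 0], "claw": 10}
    - {"delta_pos": [0, 0, 0.065], "delta_rot": [0, 0, 0], "claw": 10}
    - {"delta_pos": [0, 0, 0.077], "delta_rot": [0, 0, 0], "claw": 10}
    - {"delta_pos": [0, 0, 0.083], "delta_rot": [0, 0, 0], "claw": 10}
    - {"delta_pos": [0, -0.01, 0.085], "delta_rot": [0, 0, -0.01], "claw": 10}
    - {"delta_pos": [0, -0.03, 0.085], "delta_rot": [0, 0, -0.03], "claw": 10}
    - {"delta_pos": [0, -0.055, 0.085], "delta_rot": [0, 0, -0.05], "claw": 10}
    - {"delta_pos": [0, -0.08, 0.085], "delta_rot": [0, 0, -0.07], "claw": 10}
    - {"delta_pos": [0, -0.105, 0.085], "delta_rot": [0, 0, -0.09], "claw": 10}
    - {"delta_pos": [0, -0.13, 0.085], "delta_rot": [0, 0, -0.11], "claw": 10}
    - {"delta_pos": [0, -0.155, 0.085], "delta_rot": [0, 0, -0.13], "claw": 10}
    - {"delta_pos": [0, -0.18, 0.085], "delta_rot": [0, 0, -0.15], "claw": 10}
    - {"delta_pos": [0, -0.205, 0.085], "delta_rot": [0, 0, -0.17], "claw": 10}
    - {"delta_pos": [0, -0.225, 0.085], "delta_rot": [0, 0, -0.185], "claw": 10}
    - {"delta_pos": [0, -0.235, 0.085], "delta_rot": [0, 0, -0.19], "claw": 10}
    - {"delta_pos": [0, -0.24, 0.085], "delta_rot": [0, 0, -0.19], "claw": 10}

```text
time: 11.98
eef_pos: [0.4913, 0.0175, 0.1876]
tcp_rot: [-0.674, -0.214, 0.674, -0.214]
contact_force: [-0.1, 0.1, -2.7]
opening: 0.251
```

```bash
python3 -c "
from h import *
avg(4);goal([.4761,-.3078,.17],-107.7)"
```

```text
avgF [-0.2  -0.18 -3.38 -0.01  0.   -0.01]
t 12.18 pos [0.4918 0.0197 0.1881] F [-0.   0.1 -3.6] T [ 0.01  0.02 -0.02] open 21.5 q6 0.79
 dpos [-0.0157 -0.3275 -0.0181] drot [-2.000e-04 -0.000e+00 -2.948e-01]
```

>>> play_rows:
  targets:
    - {"delta_pos": [0, -0.01, 0], "delta_rot": [0, 0, -0.01], "claw": 10}
    - {"delta_pos": [-0.001, -0.03, 0], "delta_rot": [0, 0, -0.03], "claw": 10}
    - {"delta_pos": [-0.002, -0.055, 0], "delta_rot": [0, 0, -0.055], "claw": 10}
    - {"delta_pos": [-0.004, -0.08, 0], "delta_rot": [0, 0, -0.08], "claw": 10}
    - {"delta_pos": [-0.005, -0.105, 0], "delta_rot": [0, 0, -0.105], "claw": 10}
    - {"delta_pos": [-0.006, -0.13, 0], "delta_rot": [0, 0, -0.13], "claw": 10}
    - {"delta_pos": [-0.007, -0.155, 0], "delta_rot": [0, 0, -0.155], "claw": 10}
    - {"delta_pos": [-0.009, -0.18, 0], "delta_rot": [0, 0, -0.18], "claw": 10}
    - {"delta_pos": [-0.01, -0.205, 0], "delta_rot": [0, 0, -0.205], "claw": 10}
    - {"delta_pos": [-0.011, -0.23, 0], "delta_rot": [0, 0, -0.23], "claw": 10}
    - {"delta_pos": [-0.012, -0.255, 0], "delta_rot": [0, 0, -0.25], "claw": 10}
    - {"delta_pos": [-0.013, -0.28, 0], "delta_rot": [0, 0, -0.27], "claw": 10}
    - {"delta_pos": [-0.014, -0.3, 0], "delta_rot": [0, 0, -0.285], "claw": 10}
    - {"delta_pos": [-0.015, -0.315, 0], "delta_rot": [0, 0, -0.293], "claw": 10}
    - {"delta_pos": [-0.0155, -0.324, -0.005], "delta_rot": [0, 0, -0.2948], "claw": 10}
    - {"delta_pos": [-0.0157, -0.3275, -0.015], "delta_rot": [0, 0, -0.2948], "claw": 10}
    - {"delta_pos": [-0.0157, -0.3275, -0.03], "delta_rot": [0, 0, -0.2948], "claw": 10}
    - {"delta_pos": [-0.0157, -0.3275, -0.04], "delta_rot": [0, 0, -0.2948], "claw": 10}
    - {"delta_pos": [-0.0157, -0.3275, -0.043], "delta_rot": [0, 0, -0.2948], "claw": 10}
    - {"delta_pos": [-0.0157, -0.3275, -0.043], "delta_rot": [0, 0, -0.2948], "claw": 10}

```text
time: 13.85
eef_pos: [0.4753, -0.3062, 0.1429]
tcp_rot: [-0.698, 0.107, 0.7, 0.109]
contact_force: [-0.2, 0.0, -3.6]
opening: 0.249
```

```bash
python3 -c "
from h import *
avg(5);goal([.4761,-.3078,.135],-107.7)
cv2.imwrite('pics/s1.png',ctrl.read_camera('side'));cv2.imwrite('pics/t1.png',ctrl.read_camera('top'))
a=cv2.resize(cv2.imread('pics/side0.png')[150:210,290:350],(400,400),interpolation=2)
b=cv2.resize(cv2.imread('pics/s1.png')[150:210,290:350],(400,400),interpolation=2)
c=cv2.resize(cv2.imread('pics/t1.png')[210:280,360:450],(257,200),interpolation=2)
o=np.zeros((600,800,3),np.uint8);o[:400,:400]=a;o[:400,400:]=b;o[400:,:257]=c;cv2.imwrite('pics/h0.png',o)
print('cross in side',proj('side',[.4761,-.3078,.02]),'tip est',proj('side',[*ctrl.get_state()['eef_pos'][:2],ctrl.get_state()['eef_pos'][2]-.0854]))"
```

```text
avgF [-0.03 -0.6  -3.33  0.01  0.   -0.01]
t 14.1 pos [ 0.4767 -0.3081  0.1462] F [ 0.5  0.1 -4. ] T [0.04 0.   0.02] open 21.1 q6 1.13
 dpos [-0.0006  0.0003 -0.0112] drot [ 0.0003  0.0005 -0.0001]
cross in side (np.float64(331.4548653118374), np.float64(179.6619244068388)) tip est (np.float64(331.82587978929405), np.float64(169.95280558882186))
```

View pics/h0.png

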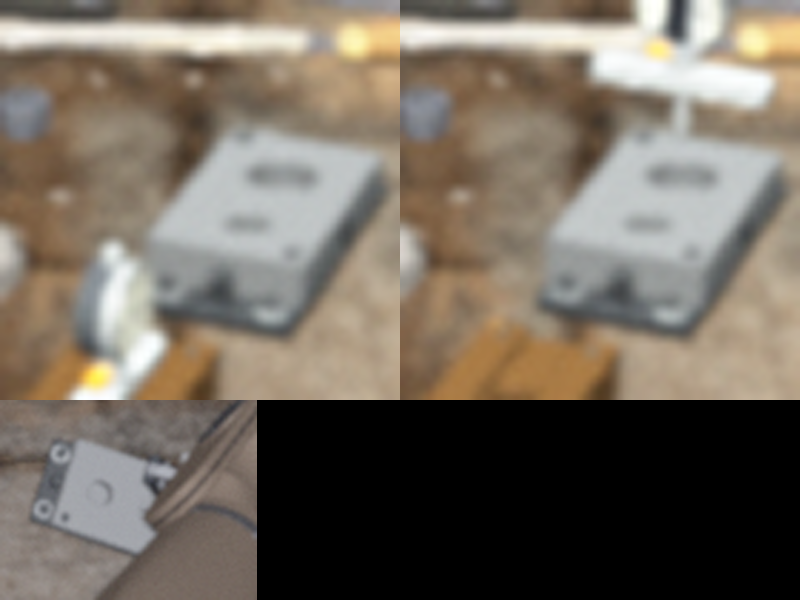

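The stem tip is at zoom (682,130), i.e. side px (332.2,169.4). From the TCP I expect (331.8,170.0), so they agree within half a pixel. The wide bore is at zoom (285,178). Next I'll check numerically in the side view.

```bash
python3 -c "
from h import *
S=np.mean([ctrl.read_camera('side').astype(float) for _ in range(6)],0);g=cv2.cvtColor(S.astype(np.uint8),cv2.COLOR_BGR2GRAY)
F=6;x,y=318,165;a=cv2.resize(g[y:y+22,x:x+30],None,fx=F,fy=F,interpolation=2)
for th in(110,125,135):
  m=(a<th).astype(np.uint8);m[:4*F]=0
  n,l,st,c=cv2.connectedComponentsWithStats(m)
  for i in range(1,n):
    if st[i,4]>300: print(th,(c[i]+.5)/F-.5+[x,y],st[i]/F)
p=ctrl.get_state()['eef_pos'];print(p)
print('bore rim pred',proj('side',[.4761,-.3078,.038]),'dx 10mm',proj('side',[.4861,-.3078,.038]),'dy',proj('side',[.4761,-.2978,.038]))
# white stem columns
x,y=324,162
a=cv2.resize(g[y:y+10,x:x+16],None,fx=F,fy=F,interpolation=2).astype(float)
print('stem rows');b=g[164:172,326:339];print(b)
print('stem pred',proj('side',p-[0,0,.0654]),'tip',proj('side',p-[0,0,.0854]))
R=Ro.from_quat(ctrl.get_state()['tcp_rot']).as_matrix();yv=R[:,2];print('bar ends top pred',[proj('side',p-[0,0,.0434]+k*yv) for k in(-.05,.05)])
"
```

```text
110 [319.23589065 171.19907407] [  0.           4.           4.83333333   7.16666667 126.        ]
110 [343.51560122 182.04589041] [ 21.5         12.16666667   8.5          9.83333333 182.5       ]
125 [319.43403971 171.29371898] [  0.           4.           5.66666667   7.5        145.5       ]
125 [343.68658699 181.69898185] [ 21.          11.33333333   9.          10.66666667 251.        ]
135 [319.56012216 171.36727749] [  0.           4.           6.16666667   7.83333333 159.16666667]
135 [341.51861944 169.29064487] [ 16.33333333   4.          13.66666667   2.         122.33333333]
135 [343.72034469 181.58988061] [ 20.66666667  10.83333333   9.33333333  11.16666667 288.5       ]
[ 0.47612476 -0.30789944  0.14523861]
bore rim pred (np.float64(331.6678432695563), np.float64(175.3990953516979)) dx 10mm (np.float64(329.00134582860204), np.float64(175.3029557323902)) dy (np.float64(331.6545552559433), np.float64(176.60883286456914))
stem rows
[[109 123 138 150 163 189 208 204 208 219 223 221 222]
 [ 97  97  97  98 120 168 194 176 159 165 171 174 183]
 [107 101  96  96 120 171 194 167 130 123 128 136 147]
 [126 117 111 111 134 177 196 167 130 120 122 127 134]
 [141 136 134 136 151 183 195 166 132 123 123 126 130]
 [147 148 159 165 172 188 191 162 134 127 126 127 126]
 [147 157 179 189 189 194 190 171 156 151 147 143 136]
 [170 178 192 199 198 198 196 191 188 184 179 173 167]]
stem pred (np.float64(332.1641394647905), np.float64(165.32220471901786)) tip (np.float64(331.9224229761327), np.float64(170.1609988495868))
bar ends top pred [(np.float64(319.63175508247775), np.float64(157.75330409805665)), (np.float64(345.4451196495454), np.float64(162.16300610892654))]
```

```bash
python3 -c "
from h import *
S=np.mean([ctrl.read_camera('side').astype(float) for _ in range(6)],0);g=cv2.cvtColor(S.astype(np.uint8),cv2.COLOR_BGR2GRAY)
b=g[171:183,323:343];print(b)
for T in(150,160,170):
  w=np.clip(T-b.astype(float),0,None);w[:2]=0;w[10:]=0;w[:,:2]=0;w[:,18:]=0;yy,xx=np.mgrid[171:183,323:343];print(T,(w*xx).sum()/w.sum(),(w*yy).sum()/w.sum())
th=np.linspace(0,6.28,60);print('rim pred u range',[f(proj('side',[.4761+.02*np.cos(t),-.3078+.02*np.sin(t),.038])[i] for t in th) for i in(0,1) for f in(min,max)])
"
```

```text
[[174 187 180 170 177 191 198 198 201 199 193 187 184 179 174 166 160 158
  156 153]
 [191 197 196 193 195 198 198 199 199 200 200 199 197 196 193 191 190 187
  186 181]
 [198 199 199 199 198 195 192 192 195 196 194 195 197 198 199 199 198 199
  198 197]
 [199 199 198 194 187 178 172 172 176 177 177 177 182 187 193 197 198 198
  198 199]
 [199 198 196 186 166 149 146 151 155 158 159 156 156 164 179 193 198 198
  199 199]
 [198 198 195 182 156 139 139 146 152 153 153 148 144 147 167 189 198 198
  197 199]
 [198 197 197 189 173 160 156 160 164 165 164 160 154 157 175 192 198 199
  199 196]
 [197 199 198 195 191 187 182 184 184 185 184 180 177 180 190 196 199 199
  197 190]
 [198 198 199 199 199 197 196 196 197 196 196 195 194 195 198 198 199 199
  193 175]
 [199 198 198 199 199 199 198 198 199 199 199 198 197 198 198 199 198 196
  183 155]
 [197 195 192 193 195 194 195 197 198 198 198 198 198 198 197 199 198 190
  166 131]
 [191 181 173 175 177 176 181 189 196 198 198 197 198 198 199 198 194 176
  141 107]]
150 330.4047619047619 175.88095238095238
160 331.23655913978496 175.80107526881721
170 331.5328947368421 175.890350877193
rim pred u range [np.float64(326.33650916454036), np.float64(336.99887362792765), np.float64(173.00309857725125), np.float64(177.83347033773285)]
```

Gauge and bore agree across both views within about 1 mm, so I'll trim x by -0.5 mm. Descending.

>>> play_rows:
  targets:
    - {"delta_pos": [-0.0005, 0.0001, -0.004], "delta_rot": [0.0003, 0.0005, 0], "claw": 10}
    - {"delta_pos": [-0.0005, 0.0001, -0.01], "delta_rot": [0.0003, 0.0005, 0], "claw": 10}
    - {"delta_pos": [-0.0005, 0.0001, -0.016], "delta_rot": [0.0003, 0.0005, 0], "claw": 10}
    - {"delta_pos": [-0.0005, 0.0001, -0.02], "delta_rot": [0.0003, 0.0005, 0], "claw": 10}
    - {"delta_pos": [-0.0005, 0.0001, -0.022], "delta_rot": [0.0003, 0.0005, 0], "claw": 10}
    - {"delta_pos": [-0.0005, 0.0001, -0.022], "delta_rot": [0.0003, 0.0005, 0], "claw": 10}
    - {"delta_pos": [-0.0005, 0.0001, -0.022], "delta_rot": [0.0003, 0.0005, 0], "claw": 10}
    - {"delta_pos": [-0.0005, 0.0001, -0.022], "delta_rot": [0.0003, 0.0005, 0], "claw": 10}

```text
time: 15.47
eef_pos: [0.4758, -0.3079, 0.1233]
tcp_rot: [-0.698, 0.108, 0.699, 0.109]
contact_force: [-0.7, -0.1, -4.2]
opening: 0.252
```

```bash
python3 -c "
from h import *
avg(4);goal([.4756,-.3078,.0934],-107.7)"
```

```text
avgF [ 0.04 -0.15 -3.76 -0.02 -0.02  0.01]
t 15.67 pos [ 0.4758 -0.3079  0.1235] F [ 0.2  0.2 -3.9] T [ 0.04  0.03 -0.01] open 21.5 q6 1.13
 dpos [-0.0002  0.0001 -0.0301] drot [-0.0003 -0.0003  0.    ]
```

>>> play_rows:
  targets:
    - {"delta_pos": [0, 0, -0.002], "delta_rot": [-0.0002, -0.0002, 0], "claw": 10}
    - {"delta_pos": [-0.0001, 0, -0.005], "delta_rot": [-0.0002, -0.0002, 0], "claw": 10}
    - {"delta_pos": [-0.0001, 0, -0.008], "delta_rot": [-0.0002, -0.0002, 0], "claw": 10}
    - {"delta_pos": [-0.0001, 0, -0.011], "delta_rot": [-0.0002, -0.0002, 0], "claw": 10}
    - {"delta_pos": [-0.0001, 0, -0.014], "delta_rot": [-0.0002, -0.0002, 0], "claw": 10}
    - {"delta_pos": [-0.0001, 0, -0.017], "delta_rot": [-0.0002, -0.0002, 0], "claw": 10}
    - {"delta_pos": [-0.0001, 0, -0.02], "delta_rot": [-0.0002, -0.0002, 0], "claw": 10}
    - {"delta_pos": [-0.0001, 0, -0.023], "delta_rot": [-0.0002, -0.0002, 0], "claw": 10}
    - {"delta_pos": [-0.0001, 0, -0.0255], "delta_rot": [-0.0002, -0.0002, 0], "claw": 10}
    - {"delta_pos": [-0.0001, 0, -0.027], "delta_rot": [-0.0002, -0.0002, 0], "claw": 10}
    - {"delta_pos": [-0.0001, 0, -0.028], "delta_rot": [-0.0002, -0.0002, 0], "claw": 10}
    - {"delta_pos": [-0.0001, 0, -0.028], "delta_rot": [-0.0002, -0.0002, 0], "claw": 10}
    - {"delta_pos": [-0.0001, 0, -0.028], "delta_rot": [-0.0002, -0.0002, 0], "claw": 10}
    - {"delta_pos": [-0.0001, 0, -0.028], "delta_rot": [-0.0002, -0.0002, 0], "claw": 10}

```text
time: 16.83
eef_pos: [0.4757, -0.3079, 0.0956]
tcp_rot: [-0.699, 0.109, 0.699, 0.109]
contact_force: [-1.0, 1.3, -2.6]
opening: 0.249
```

```bash
python3 -c "
from h import *
avg(4);goal([.4756,-.3078,.0934],-107.7)"
```

```text
avgF [-1.1   1.06 -2.09  0.16  0.16 -0.01]
t 17.03 pos [ 0.4757 -0.3079  0.0955] F [-1.2  1.2 -2.1] T [ 0.19  0.18 -0.01] open 21.5 q6 1.13
 dpos [-0.0001  0.0001 -0.0021] drot [-0.0001 -0.0001 -0.    ]
```

>>> play_rows:
  targets:
    - {"delta_pos": [0, 0, -0.0005], "delta_rot": [0, 0, 0], "claw": 10}
    - {"delta_pos": [0, 0, -0.001], "delta_rot": [0, 0, 0], "claw": 10}
    - {"delta_pos": [0, 0, -0.0015], "delta_rot": [0, 0, 0], "claw": 10}
    - {"delta_pos": [0, 0, -0.002], "delta_rot": [0, 0, 0], "claw": 10}
    - {"delta_pos": [0, 0, -0.0023], "delta_rot": [0, 0, 0], "claw": 10}
    - {"delta_pos": [0, 0, -0.0023], "delta_rot": [0, 0, 0], "claw": 10}
    - {"delta_pos": [0, 0, -0.0023], "delta_rot": [0, 0, 0], "claw": 10}
    - {"delta_pos": [0, 0, -0.0023], "delta_rot": [0, 0, 0], "claw": 10}

```text
time: 17.7
eef_pos: [0.4757, -0.308, 0.0935]
tcp_rot: [-0.699, 0.109, 0.699, 0.109]
contact_force: [-2.3, 1.4, -0.5]
opening: 0.246
```

```bash
python3 -c "
from h import *
avg(6);goal([.4756,-.3078,.0934],-107.7)"
```

```text
avgF [-1.49  0.95  0.49  0.2   0.23  0.01]
t 18.0 pos [ 0.4757 -0.3079  0.0934] F [-2.5  2.   0.7] T [ 0.21  0.23 -0.01] open 21.2 q6 1.13
 dpos [-0.0001  0.0001 -0.    ] drot [-0.0001 -0.     -0.    ]
```

>>> play_rows:
  targets:
    - {"delta_pos": [0, 0, -0.0003], "delta_rot": [0, 0, 0], "claw": 10}
    - {"delta_pos": [0, 0, -0.0006], "delta_rot": [0, 0, 0], "claw": 10}
    - {"delta_pos": [0, 0, -0.0009], "delta_rot": [0, 0, 0], "claw": 10}
    - {"delta_pos": [0, 0, -0.0009], "delta_rot": [0, 0, 0], "claw": 10}
    - {"delta_pos": [0, 0, -0.0009], "delta_rot": [0, 0, 0], "claw": 10}
    - {"delta_pos": [0, 0, -0.0009], "delta_rot": [0, 0, 0], "claw": 10}

```text
time: 18.5
eef_pos: [0.4757, -0.308, 0.0934]
tcp_rot: [-0.698, 0.109, 0.699, 0.109]
contact_force: [-3.8, 2.4, 5.6]
opening: 0.248
```

```bash
python3 -c "
from h import *
avg(10);goal([.4756,-.3078,.0934],-107.7)"
```

```text
avgF [-3.87  2.72  5.98  0.47  0.54  0.04]
t 19.0 pos [ 0.4757 -0.308   0.0934] F [-4.4  2.5  4.8] T [0.49 0.49 0.04] open 21.1 q6 1.13
 dpos [-0.0001  0.0002 -0.    ] drot [-0.0001 -0.0002 -0.0001]
```

>>> play_rows:
  targets:
    - {"delta_pos": [-0.0002, 0.0001, -0.0008], "delta_rot": [0, 0, 0], "claw": 10}
    - {"delta_pos": [-0.0003, 0.0002, -0.0009], "delta_rot": [0, 0, 0], "claw": 10}
    - {"delta_pos": [-0.0003, 0.0002, -0.0009], "delta_rot": [0, 0, 0], "claw": 10}
    - {"delta_pos": [-0.0003, 0.0002, -0.0009], "delta_rot": [0, 0, 0], "claw": 10}

```text
time: 19.33
eef_pos: [0.4757, -0.308, 0.0934]
tcp_rot: [-0.699, 0.109, 0.699, 0.109]
contact_force: [-3.2, 2.5, 4.1]
opening: 0.252
```

```bash
python3 -c "
from h import *
avg(10);goal([.4756,-.3078,.0934],-107.7)"
```

```text
avgF [-3.69  2.59  5.5   0.44  0.44  0.01]
t 19.83 pos [ 0.4757 -0.308   0.0934] F [-2.5  3.3  6.2] T [0.44 0.4  0.02] open 21.4 q6 1.13
 dpos [-0.0001  0.0002  0.    ] drot [-0.     -0.0001 -0.0001]
```

>>> play_rows:
  targets:
    - {"delta_pos": [-0.0005, 0.0004, -0.001], "delta_rot": [0, 0, 0], "claw": 10}
    - {"delta_pos": [-0.0008, 0.0006, -0.0011], "delta_rot": [0, 0, 0], "claw": 10}
    - {"delta_pos": [-0.0008, 0.0006, -0.0011], "delta_rot": [0, 0, 0], "claw": 10}
    - {"delta_pos": [-0.0008, 0.0006, -0.0011], "delta_rot": [0, 0, 0], "claw": 10}

```text
time: 20.17
eef_pos: [0.4757, -0.3079, 0.0934]
tcp_rot: [0.699, -0.109, -0.698, -0.108]
contact_force: [-1.7, 2.5, 5.4]
opening: 0.252
```

```bash
python3 -c "
from h import *
avg(10);goal([.4756,-.3078,.0934],-107.7)
s=np.mean([ctrl.read_camera('side').astype(float) for _ in range(4)],0).astype(np.uint8);t=ctrl.read_camera('top')
a=cv2.resize(cv2.imread('pics/s1.png')[150:210,290:350],(400,400),interpolation=2)
b=cv2.resize(s[150:210,290:350],(400,400),interpolation=2)
c=cv2.resize(t[215:275,365:425],(200,200),interpolation=2);d=cv2.resize(cv2.imread('pics/avg.png')[215:275,365:425],(200,200),interpolation=2)
o=np.zeros((600,800,3),np.uint8);o[:400,:400]=a;o[:400,400:]=b;o[400:,:200]=d;o[400:,400:600]=c;cv2.imwrite('pics/f0.png',o)"
```

```text
avgF [-1.49  2.07  5.37  0.37  0.31 -0.01]
t 20.67 pos [ 0.4757 -0.3079  0.0934] F [-1.5  2.6  5.4] T [ 0.38  0.24 -0.01] open 21.5 q6 1.13
 dpos [-0.0001  0.0001  0.    ] drot [ 0.0004  0.0005 -0.    ]
```

View pics/f0.png

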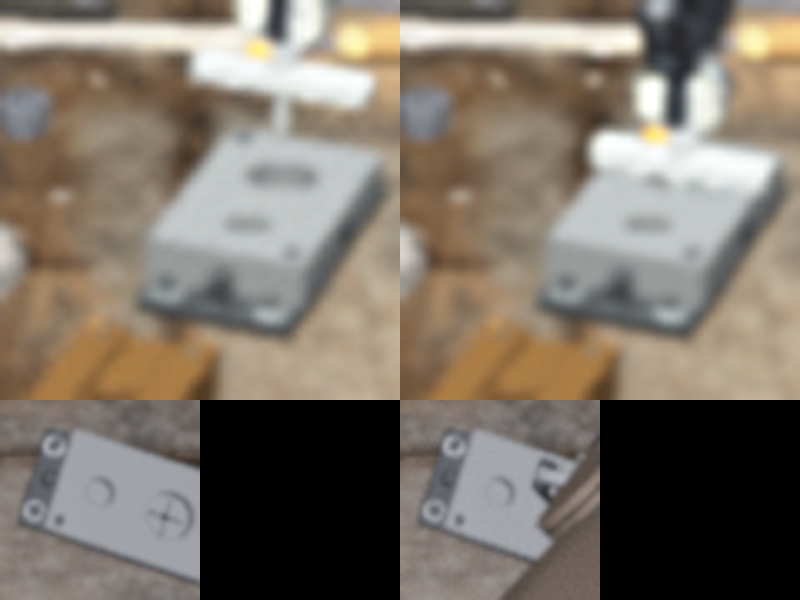

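The bar is seated across the housing's short way, overhanging about evenly: bar ends at (592,150) and (778,180), face edges similar. The housing hasn't moved in either view. I'll check the stem glimpse in the bore numerically, and whether the housing moved.

```bash
python3 -c "
from h import *
s=np.mean([ctrl.read_camera('side').astype(float) for _ in range(6)],0).astype(np.uint8);g=cv2.cvtColor(s,cv2.COLOR_BGR2GRAY)
print(g[173:180,324:340])
p=ctrl.get_state()['eef_pos']
print('stem pred',proj('side',[p[0],p[1],.029]),'bore axis',proj('side',[.4761,-.3078,.029]))
R=Ro.from_quat(ctrl.get_state()['tcp_rot']).as_matrix();print('tool z dir',R[:,2].round(4))
t=cv2.cvtColor(ctrl.read_camera('top'),cv2.COLOR_BGR2GRAY);t0=cv2.cvtColor(cv2.imread('pics/avg.png'),cv2.COLOR_BGR2GRAY)
print('housing shift px',cv2.phaseCorrelate(t0[222:262,368:400].astype(float),t[222:262,368:400].astype(float),cv2.createHanningWindow((32,40),cv2.CV_64F)))
avg(8)"
```

```text
[[241 244 245 248 251 247 236 231 234 239 245 250 250 249 246 243]
 [231 237 240 241 242 239 235 236 240 246 249 250 250 250 251 251]
 [221 231 232 226 222 227 232 237 238 239 239 239 242 245 248 249]
 [205 209 202 184 179 195 218 231 229 224 223 228 234 238 239 239]
 [198 197 188 174 164 171 191 210 209 195 195 208 225 230 226 224]
 [199 198 195 190 184 183 191 200 199 188 185 191 200 205 203 205]
 [198 199 199 199 197 197 198 200 198 195 193 193 194 195 194 198]]
stem pred (np.float64(331.67705520056035), np.float64(177.524472106059)) bore axis (np.float64(331.5611045041796), np.float64(177.5355094446452))
tool z dir [-0.9527  0.3039 -0.002 ]
housing shift px ((0.022061890870231693, 0.09236067537755588), 0.8900863213991641)
avgF [-1.43  1.86  5.44  0.35  0.3   0.  ]
```

>>> play_rows:
  targets:
    - {"delta_pos": [-0.0008, 0.0007, -0.0012], "delta_rot": [0, 0, 0], "claw": 10}
    - {"delta_pos": [-0.0008, 0.0007, -0.0013], "delta_rot": [0, 0, 0], "claw": 10}
    - {"delta_pos": [-0.0008, 0.0007, -0.0013], "delta_rot": [0, 0, 0], "claw": 10}
    - {"delta_pos": [-0.0008, 0.0007, -0.0013], "delta_rot": [0, 0, 0], "claw": 10}

```text
time: 22.0
eef_pos: [0.4757, -0.3079, 0.0934]
tcp_rot: [0.7, -0.109, -0.697, -0.108]
contact_force: [-0.4, 2.4, 6.4]
opening: 0.252
```

```bash
python3 -c "
from h import *
avg(14);goal([.4756,-.3078,.0934],-107.7)"
```

```text
avgF [-1.38  1.85  5.93  0.39  0.44  0.  ]
t 22.7 pos [ 0.4757 -0.3079  0.0934] F [-1.6  2.3  6.4] T [0.38 0.5  0.02] open 21.6 q6 1.13
 dpos [-0.0001  0.0001 -0.    ] drot [ 0.0009  0.0011 -0.0001]
```

>>> play_rows:
  targets:
    - {"delta_pos": [-0.0008, 0.0007, -0.0013], "delta_rot": [0.0005, 0.0006, 0], "claw": 10}
    - {"delta_pos": [-0.0008, 0.0007, -0.0014], "delta_rot": [0.0009, 0.0011, 0], "claw": 10}
    - {"delta_pos": [-0.0008, 0.0007, -0.0014], "delta_rot": [0.0009, 0.0011, 0], "claw": 10}
    - {"delta_pos": [-0.0008, 0.0007, -0.0014], "delta_rot": [0.0009, 0.0011, 0], "claw": 10}

```text
time: 23.03
eef_pos: [0.4757, -0.3079, 0.0934]
tcp_rot: [0.699, -0.109, -0.698, -0.108]
contact_force: [-1.9, 2.7, 7.0]
opening: 0.252
```

```bash
python3 -c "
from h import *
avg(14);goal([.4756,-.3078,.0934],-107.7)"
```

```text
avgF [-2.12  1.73  6.56  0.35  0.41 -0.  ]
t 23.73 pos [ 0.4757 -0.3079  0.0934] F [-2.6  1.5  6.9] T [0.33 0.4  0.05] open 21.2 q6 1.13
 dpos [-0.0001  0.0001 -0.    ] drot [ 0.0005  0.0005 -0.0001]
```

Total press is about 6.6 + 3.5 = 10.1 N, tilt is about 0.13°, and everything is steady. Handing in.

```bash
python3 -c "
from plant import ctrl
print(ctrl.sign_off())"
```

```text
the job is handed in; nothing more can be done
None
```

The depth check is done and handed in at about 24 s, with the gripper still holding and pressing the gauge over the wide bore. No verdict was reported.

**Zero check:** I lifted the gauge out of its rest, gripping it across the dial faces. I then pressed it upright and flat in the middle of the bare surface plate with about 9 N in total. The tool height matched a flush stem, and the side picture showed the bar flat.

**Final seat over the wide bore:**
- **Force:** the gauge presses with about 10.1 N in total, counting its own weight.
- **Height:** the tool is at 93.4 mm, which is what a seated bar should give.
- **Tilt:** the tool was about 0.13° off upright at the last reading.
- **Stem position:** the visible part of the stem is within about 1 mm of the bore axis along the side view's sharp direction. Across that direction the side view is weaker, only about 1–2 mm. There I relied on the top-view measurement and the known tool position.
- **Bar direction:** it was set square to the housing from its measured edges and looks square in the side picture.
- **Housing:** the top view showed a shift of less than 0.1 pixel.

**What was less clean:** a sideways force of about 2.7 N remained at the end. It peaked at about 4.7 N, and I reduced it by shifting the commanded position. A moment of about 0.5 N m also remained at the wrist. I took no picture after the last small force and tilt corrections; there I relied on the force and position readings.

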